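Charge the grinding jar and bring it to the front of the carousel

ROBOT

A 6-joint arm with a two-finger parallel gripper is mounted at the origin on a cart in front of the work surface, level with it; the furniture and walls round the work are solid. World frame = base frame: x ahead of the robot, y to its left, z up, the work surface at z = 0. Lengths are in m, angles in rad, forces in N, time in s.
With the tool pointing down it reaches from about 0.35 to 0.8 m from the base axis. Payload 7.3 kg.
Tool frame: the origin (TCP) lies at the very end of the fingers, on their centre line; the grasp point (between the pads) lies 19 mm behind it (grip_point_offset is the distance from the TCP to the grasp point, in m); z points along the fingers, y is the line along which they close (so a half turn about z gives the same grasp; the last joint's range is limited). The gripper opens to 85 mm and grips with 20 to 120 N. Pads are 22 mm wide; open, the fingers measure 114 mm over their backs; the gripper's body (76 mm by 85 mm) begins 54 mm behind the grasp point. The pads swing forward as they close: fully open they stand 13 mm farther back than shut.
Start: joints at [-1.409, 0.342, 1.524, -0, 1.275, -0.146], TCP at [0.159, -0.5, 0.231] pointing down, gripper open.
Joint ranges: [-2.53, 2.53], [-0.77, 2.02], [0.04, 2.7], [-1, 4.14], [0.28, 2.66], [-3.11, 3.11]. Speed limits (rad/s): [2.57, 2.57, 3.14, 3.14, 3.14, 3.14].

INTERFACE

Orientations are given as [roll, pitch, yaw] about the fixed x, y, z axes, in that order (R = Rz(yaw) Ry(pitch) Rx(roll)).
In Python, from plant import get_state, get_image, close_job, grip_point_offset gives the robot as it stands.
- The arm moves only by the shell command python3 -m jog 'ROWS' [FORCE]. ROWS is JSON, one flat list of numbers, 7 for each row, row after row: the finger opening in cm, from 0 to 8.54, then the shift along the tool's x, y, z in cm, then the turn, a rotation vector about the tool's x, y, z in degrees. A call has 1 to 10 rows; each row is the pose to reach, as a shift and turn from the pose commanded when the call began, along the tool's axes at that moment; what a row does not reach only later rows make up. A row lasts 1/10 s, in which the tool goes at most 50 mm and 8.59 degrees, less where a joint would pass 70% of its speed; a pose out of reach is approached as far as the arm can. A call with a gripper value outside its range is refused whole. The fingers move at their own pace and stop on an object; FORCE is the grip in N (left out, the last holds). Time passes only in rows, so rows that repeat a pose let the fingers close. It gives the time, the measured TCP pose, the force, the opening and the grip force at its end, in the units of the state.
- get_state(): the state, without advancing time (a new reading comes with each control period).
- get_image(name): name is "scene" or "top" or "wrist"; returns a dict with "pixels" (420x560x3 uint8, blue, green, red), "range_z" (420x560 float32, m along the optical axis (not along the pixel's ray), 0 where there is no reading), "fx", "fy", "cx", "cy" (pixels), "D" ([k1, k2, p1, p2, k3] as OpenCV has them; the pictures are not rectified), "eye" and "orientation" of the camera in the world. Camera axes: x right, y down, z forward; pixel columns grow to the right and rows downward; lengths in m; the calibration is good to about 2 mm. A picture is of the moment at which its call begins.
- close_job(): hands the job in; it is judged then, once.
The state is a dict: "t": time; "joint_positions": joint angles; "joint_vel": joint speeds; "joint_torque": joint torques, N m; "tool_pos": TCP position; "eef_rot": TCP orientation; "force": force on the tool from outside, world axes, zero at the start; "torque": the same for the moment, N m; "finger_gap": opening from 0.0 (shut) to 1.0 (fully open); "gripper_force": force on a finger pad.
Only numpy, scipy, OpenCV 4.12 (cv2) and the standard library are available. Lean on these libraries where they do the work, as an engineer would, in place of code of your own. Each camera call takes 0.05 s, during which the arm holds its last target. There are 200 camera calls.

TASK

Pick up the white cup and pour all six steel balls from it into the open steel jar on the bottle carousel, then stand the empty cup upright on the bench and let go of it. Then turn the carousel by the black bar handle on top until the steel jar stands in line with the upright index tab at the foot's front, and finish while still gripping the handle, holding the turntable still there. Leave the other things on the bench where they are.

Things in the scene. Friction and masses are not known exactly. Their poses are not given: they have to be found in the camera images.
- carousel: Fixed white foot of the bottle carousel, 190 mm dia. Origin: centre of its underside, on the vertical turning axis. Its -x axis points to its front, roughly towards the robot (yaw within 0.3 rad). A white upright index tab, 10 mm thick, 20 wide, 34 high, stands on the foot's front, 156 mm from the axis, just outside the turntable's edge.
- turntable (a joint): Angle of the turntable relative to the foot, rad, positive counter-clockwise seen from above, limits -3.1 to 3.1. At 0 the jar stands exactly behind the index tab. It turns easily about the vertical axis (friction about 0.04 N m), has no spring and stays where it is left.
- turntable_top (a point): Centre of the turntable's upper face, 27 mm above the bench: grey disc, 280 mm dia, thin column 20 mm dia in the middle. Fixed on it, 90 degrees apart, centres 95 mm from the axis: the open jar and three closed bottles; clockwise from the jar, from above: brown red-capped (84 mm high), clear (102 mm, opposite the jar), white (83 mm).
- handle: Black bar handle on the turntable's column, turning with it: 54 mm long (along x; -x points to the jar), 18 mm wide (y), 32 mm high, rounded. Origin on the turning axis 147 mm above the bench; the bar spans 6 to 38 mm above the origin, so its top is 185 mm above the bench, well above all the bottles.
- jar: Open steel grinding jar fixed on the turntable, the only open vessel there: 82 mm outer dia at the rim, 70 mm inner dia, 75 mm high, floor 6 mm thick. Origin: centre of its underside, 27 mm above the bench; rim 102 mm above the bench; z up.
- cup: Loose white tapered plastic cup standing on the bench to the right of the carousel, holding the six balls: 40 mm dia at the foot, 62 mm at the rim, 60 mm high, wall 3 mm, floor 4 mm thick, about 60 g empty. Origin: centre of its underside; z up to the mouth. Slick inside (friction about 0.3): tipped to about 110 degrees all the balls roll out.
- ball1: Steel grinding ball, 14 mm dia, 11 g, at the start in the cup. Origin: its centre.
- ball2: Steel grinding ball, 14 mm dia, 11 g, at the start in the cup. Origin: its centre.
- ball3: Steel grinding ball, 14 mm dia, 11 g, at the start in the cup. Origin: its centre.
- ball4: Steel grinding ball, 14 mm dia, 11 g, at the start in the cup. Origin: its centre.
- ball5: Steel grinding ball, 14 mm dia, 11 g, at the start in the cup. Origin: its centre.
- ball6: Steel grinding ball, 14 mm dia, 11 g, at the start in the cup. Origin: its centre.
- beaker: Bystander: small clear beaker, 45 dia x 52 high mm, loose on the bench; leave it where it is. Origin: centre of its underside.
- tip_box: Bystander: box of pipette tips with a clear blue lid, 95x124x90 mm, loose on the bench; leave it where it is. Origin: centre of its underside.
- foam_box: Bystander: white foam box, 99x109x64 mm, loose on the bench; leave it where it is. Origin: centre of its underside.
- timer: Bystander: small bench timer, 46x68x52 mm, loose on the bench; leave it where it is. Origin: centre of its underside.
- marker: Bystander: marker pen lying down, 14x130x14 mm, loose on the bench; leave it where it is. Origin: centre of its underside.
- amber_bottle: Bystander: brown bottle with a cap, 57 dia x 112 high mm, loose on the bench; leave it where it is. Origin: centre of its underside.
There are look-alikes about, which are no part of the job. Of the things like the cup, leave any that is blue, green or red; of the rest the larger one is meant.

How it is judged:
By the outcome, as a careful person would: the job done as asked, in the order asked, and still so for the second after the job is handed in, while the arm keeps its last pose, push and grip.
It also fails if it takes over 72 s, if anything falls off the work surface, if the arm or the gripper's body presses on something with over 40 N, if the wrist force passes 120 N, or if a joint passes its speed limit or range.

## Working session

There is one attempt and no reset: what is moved stays moved. The work goes in short steps, Python scripts to look and compute and a shell command to move; the robot and the scene stay as the last step left them, time stands still between calls to the robot, and variables do not carry over. Pictures are saved under pics/ and viewed, at most 10 in all, crops included, and the job is handed in when it is done.

```bash
mkdir -p pics; ls; python3 - <<'E'
from plant import get_state,get_image,grip_point_offset
import cv2,pickle,numpy as np
print(get_state(),grip_point_offset)
d={}
for n in("scene","top"):
    d[n]=get_image(n); cv2.imwrite(f"pics/{n}0.png",d[n]["pixels"]); print({k:v for k,v in d[n].items() if k not in("pixels","range_z")})
pickle.dump(d,open("d0.pkl","wb"))
E
```

```text
pics
{'t': 0.0, 'joint_positions': array([-1.40901796e+00,  3.42710370e-01,  1.52503023e+00,  2.93890925e-05,
        1.27544089e+00, -1.45954983e-01]), 'joint_vel': array([-1.89366410e-03, -8.99753620e-04,  8.54211998e-04,  9.83853048e-05,
        5.75032064e-04, -3.94415638e-04]), 'joint_torque': array([-1.11494570e-03, -4.33678257e+01, -2.46010745e+01, -1.01221658e-04,
        7.81170151e-03, -3.29460704e-05]), 'tool_pos': array([ 0.15900618, -0.49990267,  0.23062778]), 'eef_rot': array([-3.14002480e+00, -2.58879391e-04,  3.07724574e-01]), 'force': array([ 0.10141123, -0.00549268,  0.95094319]), 'torque': array([ 0.03953337, -0.00294811, -0.00609711]), 'gripper_force': 0.0, 'finger_gap': 0.9998743235380421} 0.0187
{'fx': 436.0367704249273, 'fy': 436.0367704249273, 'cx': 278.03648431138265, 'cy': 211.5144838785487, 'D': array([-0.03794742,  0.        ,  0.        ,  0.        ,  0.        ]), 'eye': array([-0.21050924, -0.9377858 ,  0.70932327]), 'orientation': array([-2.01073218, -0.01307232, -0.64536189])}
{'fx': 413.7742844650225, 'fy': 413.7742844650225, 'cx': 286.7489051161621, 'cy': 207.69366395415932, 'D': array([0.01780754, 0.        , 0.        , 0.        , 0.        ]), 'eye': array([0.42237636, 0.09049452, 1.40795963]), 'orientation': array([-3.01541409, -0.00359308, -1.56639787])}
```

View pics/scene0.png

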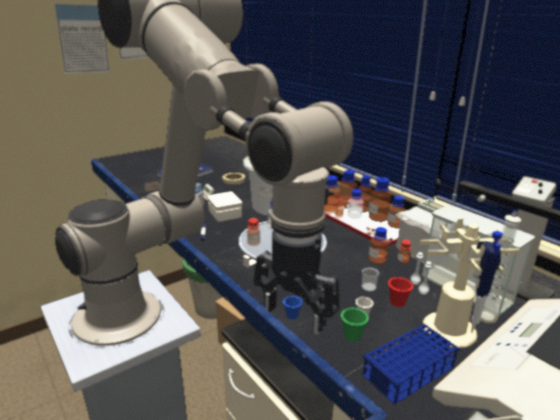

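View pics/top0.png

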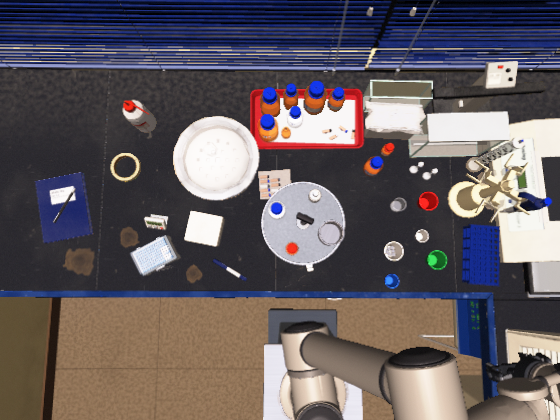

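Top view: the carousel is centred near (303,223), with the handle at (305,219), the open jar at (330,232) and the index tab at (309,267). The large white cup with balls is at (394,251). A small white cup is at (422,236), the beaker at (398,204), and the blue, red and green cups are decoys. In the scene view the gripper partly hides the carousel.

```bash
cat > h.py <<'E'
import numpy as np,cv2
from scipy.spatial.transform import Rotation as R
def K(d): return np.array([[d["fx"],0,d["cx"]],[0,d["fy"],d["cy"]],[0,0,1]])
def cloud(d):
    h,w=d["range_z"].shape
    uv=np.stack(np.meshgrid(np.arange(w),np.arange(h)),-1).reshape(-1,1,2).astype(float)
    n=cv2.undistortPoints(uv,K(d),d["D"]).reshape(-1,2)
    z=d["range_z"].reshape(-1,1)
    p=np.hstack([n*z,z])@R.from_euler("xyz",d["orientation"]).as_matrix().T+d["eye"]
    p[z[:,0]==0]=np.nan
    return p.reshape(h,w,3)
def proj(d,P):
    M=R.from_euler("xyz",d["orientation"]).as_matrix().T
    return cv2.projectPoints(np.atleast_2d(P).astype(float),cv2.Rodrigues(M)[0],-M@d["eye"],K(d),d["D"])[0].reshape(-1,2)
def circ(q):
    A=np.c_[2*q,np.ones(len(q))];s=np.linalg.lstsq(A,(q**2).sum(1),rcond=None)[0]
    return s[:2],np.sqrt(s[2]+s[:2]@s[:2])
E
python3 - <<'E'
from h import *
import pickle
d=pickle.load(open("d0.pkl","rb"))
c=cloud(d["top"]);s=cloud(d["scene"])
np.set_printoptions(precision=4,suppress=True)
for n,(u,v) in dict(hand=(305,219),table=(285,235),tab=(309,267),jar=(330,232),cup=(394,251),small=(422,236),bench=(370,270),blue=(391,281),green=(437,260)).items(): print(n,c[v,u])
def sel(c,x0,r,z0,z1):
    p=c.reshape(-1,3);m=(np.hypot(*(p[:,:2]-x0).T)<r)&(p[:,2]>z0)&(p[:,2]<z1);return p[m]
for nm,cl in(("top",c),("scene",s)):
    print(nm)
    for n,(u,v),r,z0,z1 in(("hand",(305,219),.05,.165,.2),("jarrim",(330,232),.055,.09,.115),("cuprim",(394,251),.045,.05,.075),("smallrim",(422,236),.035,.025,.075),("tab",(309,267),.025,.02,.045),("disc",(303,223),.16,.02,.034)):
        p=sel(cl,c[v,u][:2],r,z0,z1)
        if len(p)<5: print(n,len(p));continue
        cc,rr=circ(p[:,:2]); e=np.linalg.eigh(np.cov(p[:,:2].T))
        print(n,len(p),p.mean(0),np.percentile(p[:,2],[50,95]),(p.min(0)+p.max(0))/2,"circ",cc,rr,"dir",e[1][:,1],np.sqrt(e[0]))
im=d["top"]["pixels"]
cv2.imwrite("pics/z.png",cv2.resize(im[165:300,250:460],None,fx=3.8,fy=3.8,interpolation=cv2.INTER_CUBIC))
E
```

```text
hand [0.5441 0.0324 0.1833]
table [0.506  0.0917 0.0228]
tab [0.4002 0.0109 0.0087]
jar [ 0.5159 -0.0577  0.0345]
cup [ 0.4547 -0.2732  0.0157]
small [ 0.506  -0.3724  0.0041]
bench [ 0.391  -0.1951 -0.0015]
blue [ 0.3551 -0.264   0.0013]
green [ 0.4257 -0.4186  0.0071]
top
hand 115 [0.5477 0.0338 0.1837] [0.1843 0.1881] [0.5484 0.0337 0.1777] circ [0.5482 0.0335] 0.016561317035883604 dir [0.392 0.92 ] [0.0055 0.0157]
jarrim 143 [ 0.5117 -0.0559  0.1   ] [0.1007 0.1062] [ 0.5101 -0.0534  0.0993] circ [ 0.5106 -0.0532] 0.03785083312512906 dir [-0.9985  0.0553] [0.0263 0.0272]
cuprim 87 [ 0.456  -0.2635  0.0584] [0.0586 0.0643] [ 0.4554 -0.2586  0.0577] circ [ 0.4556 -0.2582] 0.028687712500925694 dir [-0.7795 -0.6264] [0.0196 0.0205]
smallrim 65 [ 0.5069 -0.3644  0.0367] [0.0381 0.0436] [ 0.5072 -0.3599  0.0354] circ [ 0.5064 -0.3593] 0.019778241382976857 dir [0.0789 0.9969] [0.0133 0.0139]
tab 62 [0.4102 0.0127 0.0296] [0.0292 0.036 ] [0.4071 0.0122 0.029 ] circ [0.4075 0.012 ] 0.014530535252528743 dir [-0.9886 -0.1503] [0.0094 0.0109]
disc 4224 [0.5458 0.0353 0.0277] [0.0277 0.0326] [0.5397 0.0333 0.027 ] circ [0.5478 0.0345] 0.09972838760245026 dir [-0.9541  0.2994] [0.0675 0.0734]
scene
hand 0
jarrim 0
cuprim 0
smallrim 168 [ 0.5063 -0.36    0.0343] [0.0351 0.0416] [ 0.5047 -0.3607  0.034 ] circ [ 0.5044 -0.3609] 0.018725245287733092 dir [-0.7671 -0.6415] [0.0113 0.0148]
tab 78 [0.4051 0.009  0.0283] [0.0284 0.0348] [0.4059 0.0119 0.0278] circ [0.4056 0.0112] 0.015079092910835857 dir [-0.7168 -0.6973] [0.0093 0.0118]
disc 713 [0.4891 0.0559 0.0282] [0.0281 0.0325] [0.534  0.0354 0.0269] circ [0.54   0.0214] 0.10834904510051328 dir [-0.9842  0.1771] [0.0582 0.0676]
```

View pics/z.png

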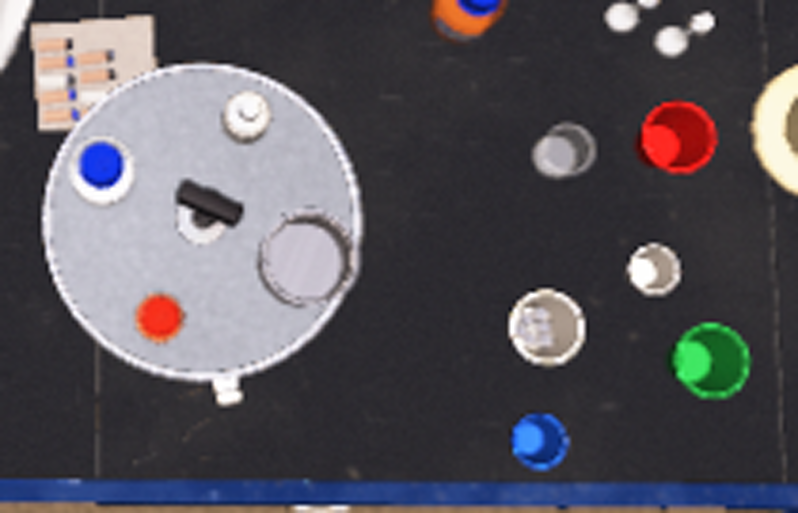

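The measured points fit the given sizes: turntable axis (0.548, 0.034), jar (0.510, -0.053), 95 mm apart, and cup (0.4555, -0.2585) with its rim near 0.06 m. The arm has no documented kinematics, so I'll move towards the cup and fit a model from the states along the way.

```bash
cat > log.py <<'E'
import json,numpy as np
from plant import get_state
s=get_state()
open("states.jsonl","a").write(json.dumps({k:(v.tolist() if hasattr(v,"tolist") else v) for k,v in s.items()})+"\n")
np.set_printoptions(precision=3,suppress=True)
print("q",s["joint_positions"],"p",s["tool_pos"],"rot",s["eef_rot"])
E
python3 log.py
python3 -m jog '[8.5,30,-17,0,0,0,48, 8.5,30,-17,0,0,0,48, 8.5,30,-17,0,0,0,48, 8.5,30,-17,0,0,0,48, 8.5,30,-17,0,0,0,48, 8.5,30,-17,0,0,0,48, 8.5,30,-17,0,0,0,48, 8.5,30,-17,0,0,0,48, 8.5,30,-17,0,0,0,48, 8.5,30,-17,0,0,0,48]'; python3 log.py
python3 -m jog '[8.5,0,0,0,0,8,0, 8.5,0,0,0,0,16,0, 8.5,0,0,0,0,24,0, 8.5,0,0,0,0,30,0]'; python3 log.py
python3 -m jog '[8.5,-4,0,0,0,8,0, 8.5,-8,0,0,0,16,0, 8.5,-8,0,0,0,24,0, 8.5,-8,0,0,0,24,0]'; python3 log.py
```

```text
q [-1.409  0.343  1.525  0.     1.275 -0.146] p [ 0.159 -0.5    0.231] rot [-3.14  -0.     0.308]
t: 1.1
tool_pos: [0.3934, -0.2472, 0.231]
eef_rot: [3.141, 0.001, -0.528]
force: [-1.5, -0.6, 0.3]
finger_gap: 0.999
gripper_force: 0.0
q [-0.726  0.232  1.68  -0.001  1.23   1.373] p [ 0.393 -0.247  0.231] rot [ 3.141  0.001 -0.528]
t: 1.5
tool_pos: [0.3917, -0.2483, 0.2314]
eef_rot: [3.139, -0.528, -0.532]
force: [0.7, 0.4, 0.2]
finger_gap: 0.993
gripper_force: 0.0
q [-0.832 -0.023  2.107  0.277  0.566  1.074] p [ 0.392 -0.248  0.231] rot [ 3.139 -0.528 -0.532]
t: 1.9
tool_pos: [0.3614, -0.2119, 0.2013]
eef_rot: [-3.063, -0.699, -0.52]
force: [0.9, -0.3, -0.1]
finger_gap: 0.997
gripper_force: 0.0
q [-1.007 -0.094  2.389  1.032  0.445  0.189] p [ 0.361 -0.212  0.201] rot [-3.063 -0.699 -0.52 ]
```

```bash
cat > kin.py <<'E'
import numpy as np,json
from scipy.spatial.transform import Rotation as R
from scipy.optimize import least_squares
def rot(q,s4=1,s6=1):
    return R.from_euler("Z",q[0])*R.from_euler("Y",q[1]+q[2])*R.from_euler("Z",s4*q[3])*R.from_euler("Y",q[4])*R.from_euler("Z",s6*q[5])
def pos(q,k):
    a0,h,L2,b,e,L3,L6=k
    A=R.from_euler("Z",q[0]);B=A*R.from_euler("Y",q[1]);C=A*R.from_euler("Y",q[1]+q[2]);
    return A.apply([a0,b,h])+B.apply([0,0,L2])+C.apply([e,0,L3])+rot(q).apply([0,0,L6])
def load(): return [json.loads(l) for l in open("states.jsonl")]
def fit():
    S=load();f=lambda k:np.concatenate([pos(s["joint_positions"],k)-s["tool_pos"] for s in S]+[1e-3*(k-k0)])
    k0=np.array([0,.3,.4,.05,0,.4,.25]);r=least_squares(f,k0);return r.x,r.fun
E
python3 - <<'E'
from kin import *
np.set_printoptions(precision=4,suppress=True)
S=load()
for s4 in(1,-1):
  for s6 in(1,-1):
    print(s4,s6,[ (rot(s["joint_positions"],s4,s6).inv()*R.from_euler("xyz",s["eef_rot"])).as_rotvec().round(3) for s in S])
k,f=fit();print(k,f)
E
```

```text
1 1 [array([-0.   , -0.   ,  1.571]), array([-0.   , -0.   ,  1.571]), array([0.   , 0.   , 1.571]), array([0.   , 0.   , 1.571])]
1 -1 [array([-0.   ,  0.   ,  1.279]), array([-0.   ,  0.   , -1.966]), array([ 0.   , -0.   , -2.565]), array([0.   , 0.   , 1.949])]
-1 1 [array([-0.   ,  0.   ,  1.571]), array([-0.001, -0.001,  1.57 ]), array([0.1  , 0.338, 2.025]), array([ 0.585, -0.862, -2.566])]
-1 -1 [array([-0.   ,  0.   ,  1.279]), array([-0.001,  0.001, -1.966]), array([ 0.252, -0.252, -2.076]), array([ 0.676, -0.676, -2.224])]
[0.     0.2229 0.5062 0.0764 0.0465 0.3796 0.3135] [ 0.      0.      0.      0.     -0.     -0.      0.     -0.     -0.
 -0.      0.      0.      0.     -0.0001  0.0001  0.      0.     -0.
  0.0001]
```

```bash
cat >> kin.py <<'E'
LO=np.array([-2.53,-.77,.04,-1,.28,-3.11])+.03;HI=np.array([2.53,2.02,2.7,4.14,2.66,3.11])-.03
k=fit()[0]; C=R.from_euler("z",np.pi/2)
def ik(p,T,q0):
    f=lambda q:np.r_[(pos(q,k)-p)*10,(( T.inv()*rot(q)*C).as_rotvec())]
    r=least_squares(f,np.clip(q0,LO+.01,HI-.01),bounds=(LO,HI));return r.x,np.abs(r.fun).max()
def tool(az,al,th=0):  # az heading, al below horizontal, th roll about tool z; th=0 -> x outward/up, y horizontal
    return R.from_euler("Z",az)*R.from_euler("Y",np.pi/2+al)*R.from_euler("X",0)*R.from_euler("Z",np.pi+th)*R.identity()
def grip2tcp(g,T): return np.array(g)+T.apply([0,0,.0187])
E
python3 - <<'E'
from kin import *
np.set_printoptions(precision=2,suppress=True)
d=np.pi/180
S=load();q=S[-1]["joint_positions"]
print("now",tool(-30*d,40*d).as_matrix().round(2).tolist(), R.from_euler("xyz",S[-1]["eef_rot"]).as_matrix().round(2).tolist())
jar=np.array([.51,-.053])
for al in(30,35,40,45):
  for az in(-50,-40,-30,-20,-10):
    T=tool(az*d,al*d)
    qg,e=ik(grip2tcp([.4555,-.2585,.042],T),T,q)
    if e>2e-3: continue
    cup=T.inv().apply([0,0,1])
    out=[]
    for ap in(15,25,35):
      for azp in(-40,-20,0,20):
        for th in(-180,-150,150,180):
          T2=tool(azp*d,ap*d,th*d);c=T2.apply(cup)
          tilt=np.degrees(np.arccos(c[2]))
          if tilt<112: continue
          low=np.array([0,0,-1])+c[2]*c;low/=np.linalg.norm(low);r=.020*c+.031*low
          g=np.r_[jar-r[:2],.122-r[2]]
          q2,e2=ik(grip2tcp(g,T2),T2,np.r_[qg[:5],qg[5]+th*d])
          if e2<2e-3: out.append((ap,azp,th,round(tilt),q2.round(2).tolist(),round(g[2],3)))
    print(al,az,qg,len(out)); [print("   ",o) for o in out[:6]]
E
```

```text
now [[0.56, -0.5, 0.66], [-0.32, -0.87, -0.38], [0.77, 0.0, -0.64]] [[0.66, -0.45, 0.6], [-0.38, -0.89, -0.25], [0.64, -0.06, -0.76]]
30 -50 [-0.47  0.84  2.41  3.52  1.15 -1.52] 19
    (15, -40, 150, 127, [0.18, 0.68, 2.37, 4.04, 1.25, 0.97], np.float64(0.159))
    (15, -40, 180, 135, [0.2, 0.68, 2.37, 4.06, 1.25, 1.49], np.float64(0.158))
    (15, -20, 150, 127, [-0.14, 0.72, 2.57, 3.35, 1.45, 1.08], np.float64(0.159))
    (15, -20, 180, 135, [-0.13, 0.73, 2.58, 3.36, 1.47, 1.61], np.float64(0.158))
    (15, 0, 150, 127, [-0.58, 0.74, 2.61, 2.58, 1.49, 0.93], np.float64(0.159))
    (15, 0, 180, 135, [-0.59, 0.75, 2.63, 2.58, 1.51, 1.44], np.float64(0.158))
30 -40 [-0.63  0.86  2.47  3.21  1.24 -1.56] 19
    (15, -40, 150, 127, [0.18, 0.68, 2.37, 4.04, 1.25, 0.97], np.float64(0.159))
    (15, -40, 180, 135, [0.2, 0.68, 2.37, 4.06, 1.25, 1.49], np.float64(0.158))
    (15, -20, 150, 127, [-0.14, 0.72, 2.57, 3.35, 1.45, 1.08], np.float64(0.159))
    (15, -20, 180, 135, [-0.13, 0.73, 2.58, 3.36, 1.47, 1.61], np.float64(0.158))
    (15, 0, 150, 127, [-0.58, 0.74, 2.61, 2.58, 1.49, 0.93],
[... 8963 characters left out ...]
at64(0.159))
    (15, 0, 150, 114, [-0.55, 0.73, 2.59, 2.61, 1.47, 0.95], np.float64(0.158))
    (15, 0, 180, 120, [-0.56, 0.73, 2.6, 2.6, 1.47, 1.47], np.float64(0.159))
45 -10 [-0.96  0.63  2.32  2.19  0.66 -1.35] 8
    (15, -40, 150, 114, [0.17, 0.68, 2.35, 4.04, 1.24, 0.95], np.float64(0.158))
    (15, -40, 180, 120, [0.17, 0.68, 2.36, 4.04, 1.24, 1.48], np.float64(0.159))
    (15, -20, 150, 114, [-0.13, 0.71, 2.55, 3.36, 1.42, 1.07], np.float64(0.158))
    (15, -20, 180, 120, [-0.14, 0.71, 2.56, 3.35, 1.44, 1.6], np.float64(0.159))
    (15, 0, 150, 114, [-0.55, 0.73, 2.59, 2.61, 1.47, 0.95], np.float64(0.158))
    (15, 0, 180, 120, [-0.56, 0.73, 2.6, 2.6, 1.47, 1.47], np.float64(0.159))
```

```bash
cat >> kin.py <<'E'
d=np.pi/180
def here():
    from plant import get_state
    s=get_state();return np.array(s["tool_pos"]),R.from_euler("xyz",s["eef_rot"]),np.array(s["joint_positions"])
def rows(targets): # [(gripxyz,T)], prints cm & deg relative to pose now, checks IK
    p0,R0,q=here()
    for g,T in targets:
        p=grip2tcp(g,T);q,e=ik(p,T,q)
        print((R0.inv().apply(p-p0)*100).round(1),(R0.inv()*T).as_rotvec(degrees=True).round(0),"q",q.round(2),"err",round(e,4))
E
python3 - <<'E'
from kin import *
T=tool(-30*d,38*d);dd=T.apply([0,0,1])
rows([(np.array([.4555,-.2585,.042])-.1*dd,T)])
E
```

```text
[-3.9  0.2 11. ] [-5. 12. -0.] q [-0.87  0.51  2.64  2.79  0.91 -1.57] err 0.0
```

```bash
python3 -m jog '[8.5,-1,0,3,-1,3,0, 8.5,-2,0.1,6,-2.5,6,0, 8.5,-3,0.2,9,-4,9,0, 8.5,-3.9,0.2,11,-5,12,0, 8.5,-3.9,0.2,11,-5,12,0, 8.5,-3.9,0.2,11,-5,12,0, 8.5,-3.9,0.2,11,-5,12,0, 8.5,-3.9,0.2,11,-5,12,0]'; python3 log.py
python3 - <<'E'
from kin import *
from h import *
from plant import get_image
im=get_image("wrist");c=cloud(im);cv2.imwrite("pics/w1.png",im["pixels"])
p=c.reshape(-1,3);b=im["pixels"].reshape(-1,3).astype(int)
for z0,z1 in((.03,.045),(.045,.058),(.055,.066)):
    m=(np.hypot(p[:,0]-.4555,p[:,1]+.2585)<.042)&(p[:,2]>z0)&(p[:,2]<z1)
    if m.sum()>10: cc,r=circ(p[m][:,:2]);print(z0,m.sum(),cc.round(4),r.round(4),p[m].min(0).round(4),p[m].max(0).round(4))
T=tool(-30*d,38*d)
rows([(np.array([.4555,-.2585,.042]),T)])
E
```

```text
t: 2.7
tool_pos: [0.4066, -0.2213, 0.1004]
eef_rot: [-3.106, -0.913, -0.545]
force: [2.0, 0.1, -0.9]
finger_gap: 0.995
gripper_force: 0.0
q [-0.859  0.474  2.625  2.771  0.873 -1.524] p [ 0.407 -0.221  0.1  ] rot [-3.106 -0.913 -0.545]
0.03 1437 [ 0.4555 -0.2608] 0.025 [ 0.4288 -0.2873  0.03  ] [ 0.4824 -0.234   0.045 ]
0.045 1551 [ 0.4556 -0.2609] 0.0274 [ 0.4259 -0.2896  0.045 ] [ 0.4854 -0.2315  0.058 ]
0.055 1620 [ 0.456  -0.2611] 0.029 [ 0.4254 -0.2925  0.055 ] [ 0.4875 -0.2306  0.0613]
[0.1 0.6 9.9] [-1.  1. -1.] q [-0.78  0.72  2.44  2.89  0.93 -1.58] err 0.0
```

View pics/w1.png

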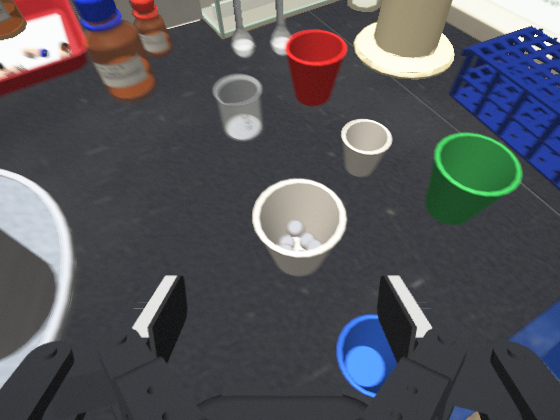

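Wrist view: the cup with its balls is at (299,228), and its centre measures (0.4556, -0.260), which agrees with the top view. The blue cup at (370,360) lies close to the right finger's path, so I'll approach from heading -45° to clear it.

```bash
python3 - <<'E'
from kin import *
T=tool(-45*d,40*d);dd=T.apply([0,0,1]);c=np.array([.4556,-.260,.043])
rows([(c-.1*dd,T),(c-.05*dd,T),(c,T)])
E
```

```text
[ 0.5 -1.   0.1] [-12.  -1.   9.] q [-0.5   0.45  2.53  3.47  0.72 -1.64] err 0.0
[0.4 0.1 5. ] [-12.  -1.   9.] q [-0.54  0.58  2.46  3.41  0.78 -1.6 ] err 0.0
[0.2 1.1 9.9] [-12.  -1.   9.] q [-0.57  0.69  2.38  3.37  0.8  -1.59] err 0.0
```

```bash
python3 -m jog '[8.5,0.5,-1,0.1,-6,-0.5,4.5, 8.5,0.5,-1,0.1,-12,-1,9, 8.5,0.5,-1,0.1,-12,-1,9, 8.5,0.5,-1,0.1,-12,-1,9, 8.5,0.4,-0.5,2.5,-12,-1,9, 8.5,0.4,0.1,5,-12,-1,9]'; python3 log.py
python3 - <<'E'
from kin import *
T=tool(-45*d,40*d);c=np.array([.4556,-.260,.043])
rows([(c,T)])
E
```

```text
t: 3.35
tool_pos: [0.4448, -0.2397, 0.0735]
eef_rot: [-3.105, -0.888, -0.8]
force: [-0.7, -0.5, -0.4]
finger_gap: 0.992
gripper_force: 0.0
q [-0.547  0.553  2.465  3.372  0.768 -1.577] p [ 0.445 -0.24   0.073] rot [-3.105 -0.888 -0.8  ]
[-1.   0.8  5.5] [-1. -1. -1.] q [-0.57  0.69  2.38  3.37  0.8  -1.59] err 0.0
```

```bash
python3 -m jog '[8.5,-0.7,0.5,1.5,-1,-1,-1, 8.5,-1,0.8,3.5,-1,-1,-1, 8.5,-1,0.8,5.4,-1,-1,-1, 8.5,-1,0.8,5.4,-1,-1,-1, 8.5,-1,0.8,5.4,-1,-1,-1]'
python3 - <<'E'
from kin import *
T=tool(-45*d,40*d);c=np.array([.4556,-.260,.043])
rows([(c,T)])
E
```

```text
t: 3.85
tool_pos: [0.4634, -0.27, 0.0307]
eef_rot: [3.137, -0.868, -0.775]
force: [-0.2, 0.8, -0.8]
finger_gap: 0.996
gripper_force: 0.0
[ 0.1 -0.2  0.1] [-0.  0.  0.] q [-0.57  0.69  2.38  3.37  0.8  -1.59] err 0.0
```

Within 2 mm. I'll close on the cup and let the fingers settle.

```bash
python3 -m jog '[5,0.1,-0.2,0.1,0,0,0, 4,0.1,-0.2,0.1,0,0,0, 4,0.1,-0.2,0.1,0,0,0, 4,0.1,-0.2,0.1,0,0,0, 4,0.1,-0.2,0.1,0,0,0, 4,0.1,-0.2,0.1,0,0,0, 4,0.1,-0.2,0.1,0,0,0]' 50
python3 - <<'E'
from kin import *
T=tool(-45*d,40*d);p,_,_=here();g=p-T.apply([0,0,.0187])
rows([(g+[0,0,.03],T),(g+[0,0,.13],T)])
E
```

```text
t: 4.55
tool_pos: [0.4667, -0.2691, 0.032]
eef_rot: [3.136, -0.871, -0.774]
force: [-3.1, -0.1, 6.7]
finger_gap: 0.68
gripper_force: 49.9
[ 2.3  0.  -1.9] [-0.  0.  0.] q [-0.57  0.58  2.37  3.4   0.69 -1.63] err 0.0
[ 9.9  0.  -8.4] [-0.  0.  0.] q [-0.57  0.28  2.3   3.66  0.34 -1.92] err 0.0
```

```bash
python3 -m jog '[4,0.8,0,-0.6,0,0,0, 4,1.6,0,-1.3,0,0,0, 4,2.3,0,-1.9,0,0,0, 4,4,0,-3.3,0,0,0, 4,5.5,0,-4.5,0,0,0, 4,5.5,0,-4.5,0,0,0]'
python3 - <<'E'
from kin import *
from plant import get_image
import cv2
cv2.imwrite("pics/w2.png",get_image("wrist")["pixels"])
p,R0,q=here();np.save("R_lift.npy",R0.as_matrix())
Tg=tool(-45*d,40*d);cup=Tg.inv().apply([0,0,1])
jar=np.array([.51,-.053])
print("cup axis now",R0.apply(cup).round(2))
# approach: upright-ish over right of jar, then roll
def pour(az,al,th,rimz=.125,gh=.012):
    T=tool(az*d,al*d,th*d);c=T.apply(cup);low=np.array([0,0,-1])+c[2]*c;low/=np.linalg.norm(low);r=gh*c+.031*low
    return np.r_[jar-r[:2],rimz-r[2]],T,c
for az in(-30,-15,0):
  qq=q
  for al,th in((30,0),(20,60),(15,90),(15,120),(15,150),(15,170)):
    g,T,c=pour(az,al,th);qq,e=ik(grip2tcp(g,T),T,qq);print(az,al,th,"tilt",round(np.degrees(np.arccos(c[2]))),"g",g.round(3),"c",c.round(2),qq.round(2),round(e,3))
E
```

```text
t: 5.15
tool_pos: [0.4681, -0.2697, 0.1042]
eef_rot: [3.137, -0.873, -0.774]
force: [0.3, 0.8, -2.4]
finger_gap: 0.676
gripper_force: 52.2
cup axis now [0. 0. 1.]
-30 30 0 tilt 10 g [ 0.538 -0.069  0.119] c [-0.15  0.09  0.98] [-0.06  0.58  2.35  3.68  0.86 -1.7 ] 0.0
-30 20 60 tilt 55 g [ 0.535 -0.041  0.143] c [-0.74 -0.34  0.58] [ 0.07  0.65  2.38  3.76  1.13 -0.59] 0.0
-30 15 90 tilt 80 g [ 0.526 -0.047  0.154] c [-0.92 -0.35  0.17] [ 0.07  0.7   2.43  3.73  1.3  -0.01] 0.0
-30 15 120 tilt 102 g [ 0.515 -0.052  0.158] c [-0.96 -0.21 -0.2 ] [0.05 0.69 2.46 3.72 1.31 0.53] 0.0
-30 15 150 tilt 118 g [ 0.506 -0.053  0.158] c [-0.88  0.06 -0.47] [0.05 0.69 2.48 3.71 1.34 1.07] 0.0
-30 15 170 tilt 124 g [ 0.503 -0.05   0.157] c [-0.77  0.29 -0.56] [0.06 0.7  2.49 3.72 1.35 1.42] 0.0
-15 30 0 tilt 10 g [ 0.542 -0.061  0.119] c [-0.17  0.04  0.98] [-0.25  0.57  2.42  3.16  0.9  -1.57] 0.0
-15 20 60 tilt 55 g [ 0.531 -0.035  0.143] c [-0.63 -0.52  0.58] [-0.15  0.66  2.5   3.25  1.25 -0.52] 0.0
-15 15 90 tilt 80 g [ 0.524 -0.043  0.154] c [-0.8  -0.58  0.17] [-0.19  0.73  2.55  3.21  1.45
[... 273 characters left out ...]
] c [-0.82  0.08 -0.56] [-0.25  0.75  2.62  3.16  1.53  1.4 ] 0.0
0 30 0 tilt 10 g [ 0.543 -0.053  0.119] c [-0.17  0.    0.98] [-0.45  0.57  2.43  2.65  0.92 -1.49] 0.0
0 20 60 tilt 55 g [ 0.526 -0.03   0.143] c [-0.47 -0.66  0.58] [-0.43  0.67  2.55  2.72  1.29 -0.56] 0.0
0 15 90 tilt 80 g [ 0.521 -0.04   0.154] c [-0.62 -0.77  0.17] [-0.49  0.75  2.58  2.67  1.48 -0.09] 0.0
0 15 120 tilt 102 g [ 0.514 -0.049  0.158] c [-0.72 -0.66 -0.2 ] [-0.54  0.74  2.6   2.62  1.48  0.42] 0.0
0 15 150 tilt 118 g [ 0.506 -0.055  0.158] c [-0.79 -0.38 -0.47] [-0.58  0.75  2.62  2.58  1.5   0.93] 0.0
0 15 170 tilt 124 g [ 0.503 -0.054  0.157] c [-0.82 -0.13 -0.56] [-0.59  0.76  2.63  2.57  1.51  1.26] 0.0
```

View pics/w2.png

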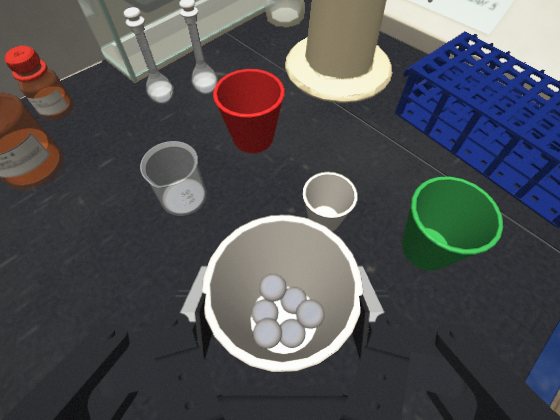

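The cup is held upright, with its rim centred near (283,290) and all six balls visible inside. Next I'll plan the carry and pour.

```bash
cat >> kin.py <<'E'
Tg=tool(-45*d,40*d);cup=Tg.inv().apply([0,0,1]);jar=np.array([.51,-.053])
def pour(az,al,th,rimz,gh=.016,bias=(.009,.002)):
    T=tool(az*d,al*d,th*d);c=T.apply(cup);low=np.array([0,0,-1])+c[2]*c;low/=np.linalg.norm(low);r=gh*c+.031*low
    return np.r_[jar+bias-r[:2],rimz-r[2]],T
E
python3 - <<'E'
from kin import *
from plant import get_image
p,R0,q=here();im=get_image("wrist");print("cam in tool",R0.inv().apply(im["eye"]-p).round(3))
W=([.50,-.15,.19],tool(-35*d,25*d,0));rows([W])
rows([([.48,-.2,.16],tool(-40*d,32*d,0)),W,pour(-35,20,50,.15),pour(-35,15,75,.142)])
E
```

```text
cam in tool [ 0.084  0.001 -0.141]
[  3.3 -11.1  -8.6] [ 8. 15. -5.] q [-0.26  0.4   2.43  3.57  0.84 -1.71] err 0.0
[ 2.2 -5.9 -5. ] [ 4.  8. -3.] q [-0.4   0.4   2.4   3.54  0.69 -1.73] err 0.0
[  3.3 -11.1  -8.6] [ 8. 15. -5.] q [-0.26  0.4   2.43  3.57  0.84 -1.71] err 0.0
[ -1.3 -22.4  -9.9] [17. 15. 45.] q [ 0.13  0.6   2.29  3.96  1.04 -0.9 ] err 0.0
[ -1.  -21.8 -10.4] [24. 16. 69.] q [ 0.14  0.66  2.32  3.93  1.19 -0.38] err 0.0
```

```bash
python3 -m jog '[4,0.7,-2,-1.7,1.3,2.7,-1, 4,1.5,-4,-3.4,2.7,5.4,-2, 4,2.2,-5.9,-5,4,8,-3, 4,2.6,-7.6,-6.2,5.3,10.3,-3.7, 4,3,-9.4,-7.4,6.7,12.7,-4.3, 4,3.3,-11.1,-8.6,8,15,-5, 4,3.3,-11.1,-8.6,8,15,-5, 4,3.3,-11.1,-8.6,8,15,-5]'
python3 - <<'E'
from kin import *
rows([pour(-35,25,15,.165),pour(-35,23,30,.16),pour(-35,20,50,.155),pour(-35,17,65,.148)])
E
```

```text
t: 6.05
tool_pos: [0.5136, -0.159, 0.1803]
eef_rot: [3.136, -1.127, -0.608]
force: [0.4, -0.3, -1.3]
finger_gap: 0.678
gripper_force: 52.3
[ -3.1 -11.2   0. ] [ 0.  0. 15.] q [ 0.08  0.54  2.26  3.98  0.89 -1.59] err 0.0
[ -3.1 -11.8  -0.5] [ 1.  2. 30.] q [ 0.11  0.56  2.27  3.99  0.95 -1.3 ] err 0.0
[ -2.7 -11.8  -1. ] [ 3.  5. 50.] q [ 0.13  0.58  2.29  3.97  1.03 -0.91] err 0.0
[ -2.6 -11.5  -1.2] [ 5.  7. 65.] q [ 0.13  0.62  2.31  3.94  1.12 -0.59] err 0.0
```

```bash
python3 -m jog '[4,0,-2,0,0,0,7, 4,-0.5,-4,0,0,0,14, 4,-1.2,-6,-0.2,1,1,21, 4,-2,-8,-0.3,1,2,28, 4,-2.6,-10,-0.5,1,2.5,35, 4,-2.8,-11.5,-0.8,2,4,42, 4,-2.7,-11.8,-1,3,5,50, 4,-2.6,-11.5,-1.2,5,7,58, 4,-2.6,-11.5,-1.2,5,7,65, 4,-2.6,-11.5,-1.2,5,7,65]'
python3 - <<'E'
from kin import *
rows([pour(-35,16,80,.145),pour(-35,15,90,.142),pour(-35,15,100,.14),pour(-35,15,110,.138),pour(-35,15,125,.135),pour(-35,15,145,.135)])
E
```

```text
t: 7.05
tool_pos: [0.5622, -0.0536, 0.1619]
eef_rot: [-1.9, -0.413, -2.043]
force: [-0.5, 0.7, -1.1]
finger_gap: 0.678
gripper_force: 52.4
[ 0.3  0.  -0.4] [ 1.  0. 15.] q [ 0.13  0.63  2.32  3.93  1.15 -0.31] err 0.0
[ 0.6  0.1 -0.6] [ 2.  1. 25.] q [ 0.13  0.64  2.34  3.92  1.19 -0.12] err 0.0
[ 0.9  0.3 -0.8] [ 2.  0. 35.] q [0.13 0.64 2.35 3.92 1.2  0.06] err 0.0
[ 1.2  0.5 -1. ] [ 2.  0. 45.] q [0.13 0.64 2.36 3.91 1.2  0.25] err 0.0
[ 1.5  0.9 -1.3] [ 2. -0. 60.] q [0.12 0.64 2.37 3.9  1.22 0.52] err 0.0
[ 1.9  1.2 -1.8] [ 2. -1. 80.] q [0.12 0.64 2.39 3.9  1.23 0.88] err 0.0
```

```bash
python3 -m jog '[4,0.1,0,-0.1,0.3,0,5, 4,0.2,0,-0.3,0.7,0,10, 4,0.3,0,-0.4,1,0,15, 4,0.4,0,-0.5,1.5,0,19, 4,0.5,0.1,-0.6,2,0,23, 4,0.6,0.1,-0.6,2,0,27, 4,0.8,0.2,-0.7,2,0,31, 4,0.9,0.3,-0.8,2,0,35, 4,1,0.4,-0.9,2,0,38, 4,1,0.4,-0.9,2,0,40]'
python3 - <<'E'
from plant import get_image
import cv2
cv2.imwrite("pics/t3.png",cv2.resize(get_image("top")["pixels"][165:300,250:460],None,fx=3.8,fy=3.8,interpolation=cv2.INTER_CUBIC))
from kin import *
rows([pour(-35,15,110,.138),pour(-35,15,125,.135),pour(-35,15,145,.135),pour(-35,15,160,.135)])
E
```

```text
t: 8.05
tool_pos: [0.5492, -0.0576, 0.166]
eef_rot: [-1.845, 0.254, -2.247]
force: [0.1, -0.2, -1.0]
finger_gap: 0.682
gripper_force: 52.4
[ 0.3  0.  -0.1] [0. 0. 5.] q [0.13 0.64 2.36 3.91 1.2  0.25] err 0.0
[ 0.8  0.1 -0.4] [ 0.  0. 20.] q [0.12 0.64 2.37 3.9  1.22 0.52] err 0.0
[ 1.2  0.  -0.9] [ 0.  0. 40.] q [0.12 0.64 2.39 3.9  1.23 0.88] err 0.0
[ 1.4  0.1 -1.3] [ 0.  0. 55.] q [0.13 0.64 2.4  3.9  1.23 1.15] err 0.0
```

View pics/t3.png

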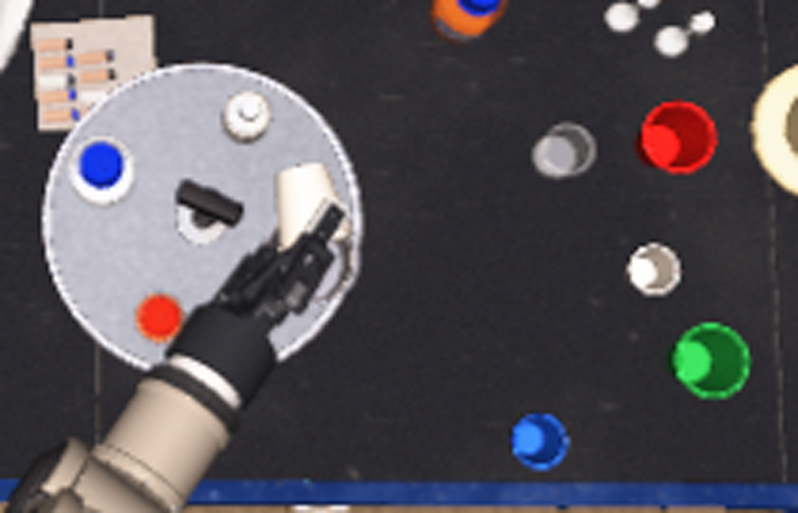

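The cup (foot near (305,185) in the crop) is tipped over the jar, with its mouth towards the robot and nothing spilled. I'll continue the roll slowly.

```bash
python3 -m jog '[4,0.2,0,-0.1,0,0,3, 4,0.3,0,-0.1,0,0,6, 4,0.4,0,-0.2,0,0,9, 4,0.5,0,-0.3,0,0,12, 4,0.6,0.1,-0.3,0,0,15, 4,0.7,0.1,-0.4,0,0,18, 4,0.8,0.1,-0.4,0,0,21, 4,0.9,0.1,-0.5,0,0,25, 4,1,0.1,-0.6,0,0,29, 4,1,0.1,-0.6,0,0,31]'
python3 -m jog '[4,0.1,0,-0.1,0,0,4, 4,0.2,0,-0.2,0,0,8, 4,0.2,0,-0.3,0,0,13, 4,0.3,0,-0.4,0,0,18, 4,0.4,0,-0.6,0,0,24, 4,0.4,0,-0.6,0,0,24, 4,0.4,0,-0.6,0,0,24, 4,0.4,0,-0.6,0,0,24]'
python3 - <<'E'
from plant import get_image,get_state
import cv2
from kin import *
p,R0,q=here();print(p,R0.apply(cup).round(2))
a=cv2.resize(get_image("top")["pixels"][190:290,250:370],(420,350),interpolation=cv2.INTER_CUBIC)
b=cv2.resize(get_image("scene")["pixels"][180:310,200:340],(377,350),interpolation=cv2.INTER_CUBIC)
cv2.imwrite("pics/t4.png",np.hstack([a,b]))
E
```

```text
t: 9.1
tool_pos: [0.5384, -0.0613, 0.1644]
eef_rot: [-1.944, 0.77, -2.442]
force: [0.2, -0.3, -1.6]
finger_gap: 0.679
gripper_force: 52.5
t: 9.9
tool_pos: [0.5316, -0.0595, 0.1632]
eef_rot: [-2.242, 1.137, -2.799]
force: [0.4, 0.2, -2.0]
finger_gap: 0.676
gripper_force: 52.5
[ 0.53157562 -0.05951211  0.16321293] [-0.81  0.24 -0.53]
```

View pics/t4.png

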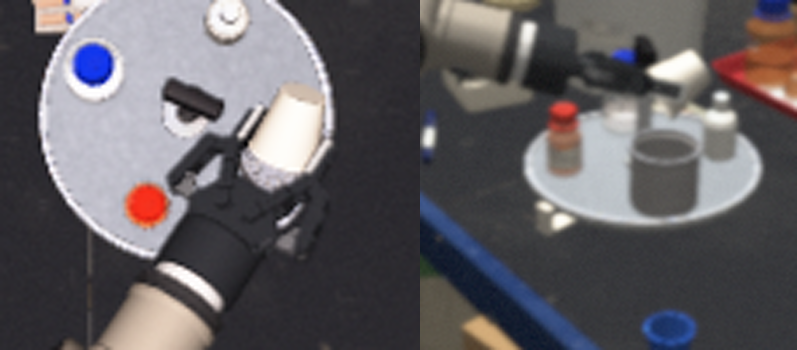

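The cup is tipped about 122° above the jar mouth, and no balls are visible on the disc or bench. I'll roll it back upright and check.

```bash
python3 - <<'E'
from kin import *
rows([pour(-35,15,125,.14),pour(-35,15,100,.145),pour(-35,17,75,.15)])
E
```

```text
[-0.9  0.1  0.7] [  0.   0. -35.] q [0.12 0.63 2.37 3.91 1.2  0.51] err 0.0
[-1.4  0.8  1.2] [  0.   0. -60.] q [0.13 0.62 2.35 3.92 1.18 0.05] err 0.0
[-1.5  1.7  1.7] [ -2.   1. -85.] q [ 0.13  0.6   2.31  3.95  1.11 -0.43] err 0.0
```

```bash
python3 -m jog '[4,0,0,0,0,0,0, 4,-0.2,0,0.2,0,0,-9, 4,-0.4,0,0.3,0,0,-17, 4,-0.7,0.1,0.5,0,0,-26, 4,-0.9,0.1,0.7,0,0,-35, 4,-1.1,0.4,0.9,0,0,-43, 4,-1.2,0.6,1,0,0,-51, 4,-1.4,0.8,1.2,0,0,-60, 4,-1.5,1.3,1.5,-1,0,-68, 4,-1.5,1.7,1.7,-2,1,-76]'
python3 - <<'E'
from kin import *
W=([.50,-.15,.19],tool(-35*d,25*d,0))
rows([pour(-35,20,60,.155),pour(-35,23,40,.165),([.50,-.13,.19],tool(-35*d,25*d,15*d)),W,([.46,-.25,.15],tool(-43*d,35*d))])
E
```

```text
t: 11.0
tool_pos: [0.5586, -0.0526, 0.1662]
eef_rot: [-1.875, -0.103, -2.139]
force: [-0.0, 0.4, -0.8]
finger_gap: 0.679
gripper_force: 52.5
[-0.4  0.   0.3] [ -3.  -0. -24.] q [ 0.13  0.57  2.29  3.98  1.02 -0.75] err 0.0
[-0.6  0.   0.5] [ -5.  -2. -44.] q [ 0.12  0.53  2.27  4.01  0.93 -1.16] err 0.0
[ 9.9 -0.8  0.7] [ -7.  -5. -69.] q [-0.19  0.4   2.42  3.66  0.85 -1.48] err 0.0
[11.5 -1.   1.8] [ -6.  -6. -83.] q [-0.26  0.4   2.43  3.57  0.84 -1.71] err 0.0
[21.8  3.6  5.1] [-19.  -9. -79.] q [-0.55  0.39  2.38  3.43  0.61 -1.69] err 0.0
```

```bash
python3 -m jog '[4,-0.2,0,0.2,-1,0,-8, 4,-0.3,0,0.3,-2,0,-16, 4,-0.4,0,0.3,-3,0,-24, 4,-0.5,0,0.4,-4,-1,-32, 4,1,0,0.5,-5,-2,-40, 4,4,-0.3,0.5,-6,-3,-48, 4,7,-0.5,0.6,-6,-4,-56, 4,9,-0.7,0.7,-7,-5,-64, 4,11,-0.9,1.4,-6,-6,-72, 4,11.5,-1,1.8,-6,-6,-80]'
python3 - <<'E'
from kin import *
from h import *
from plant import get_image
t=get_image("top");w=get_image("wrist")
a=cv2.resize(t["pixels"][200:265,285:375],(400,289),interpolation=cv2.INTER_CUBIC)
b=cv2.resize(w["pixels"],(385,289))
cv2.imwrite("pics/t5.png",np.hstack([a,b]))
dd=Tg.apply([0,0,1]);c=np.array([.4556,-.260,.0455])
rows([([.47,-.21,.17],tool(-40*d,32*d)),(c+[0,0,.07],Tg),(c+[0,0,.02],Tg)])
E
```

```text
t: 12.0
tool_pos: [0.5129, -0.1614, 0.1823]
eef_rot: [-3.004, -1.129, -0.757]
force: [-0.6, 0.4, -0.9]
finger_gap: 0.676
gripper_force: 52.4
[-1.2  6.8  1.6] [-5. -7. -1.] q [-0.45  0.36  2.41  3.49  0.66 -1.72] err 0.0
[-5.3 12.1  5.4] [ -9. -15.   2.] q [-0.57  0.45  2.35  3.46  0.54 -1.71] err 0.0
[-9.9 12.4  7.5] [ -9. -15.   2.] q [-0.57  0.61  2.38  3.39  0.72 -1.62] err 0.0
```

View pics/t5.png

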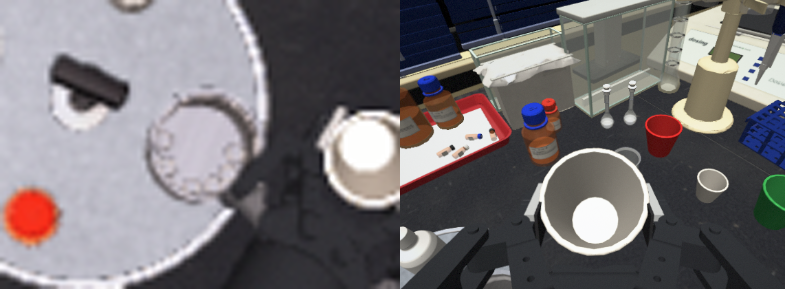

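The cup is empty (white floor visible at (595,220)), and small round shapes line the jar floor. Now I'll set the cup down.

```bash
python3 -m jog '[4,-0.6,3.5,0.8,-2,-3.5,0, 4,-1.2,6.8,1.6,-5,-7,-1, 4,-3.3,9.5,3.5,-7,-11,0, 4,-5.3,12.1,5.4,-9,-15,2, 4,-7,12.2,6.2,-9,-15,2, 4,-8.5,12.3,6.9,-9,-15,2, 4,-9.9,12.4,7.5,-9,-15,2, 4,-9.9,12.4,7.5,-9,-15,2, 4,-9.9,12.4,7.5,-9,-15,2]'
python3 - <<'E'
from kin import *
p,R0,q=here();print((p-R0.apply([0,0,.0187])).round(4),R0.apply(cup).round(3))
c=np.array([.4556,-.260,.0455])
rows([(c,Tg),(c-[0,0,.0015],Tg)])
E
```

```text
t: 13.0
tool_pos: [0.4666, -0.2676, 0.0525]
eef_rot: [-3.126, -0.864, -0.795]
force: [0.8, 0.3, -0.5]
finger_gap: 0.685
gripper_force: 52.5
[ 0.4564 -0.2577  0.0646] [-0.001 -0.013  1.   ]
[-1.4  0.3  1.3] [-0.  1. -0.] q [-0.57  0.68  2.38  3.37  0.79 -1.6 ] err 0.0
[-1.5  0.3  1.4] [-0.  1. -0.] q [-0.57  0.68  2.38  3.37  0.8  -1.59] err 0.0
```

```bash
python3 -m jog '[4,-0.5,0.1,0.5,0,0.5,0, 4,-1,0.2,0.9,0,1,0, 4,-1.3,0.3,1.2,0,1,0, 4,-1.4,0.3,1.3,0,1,0, 4,-1.4,0.3,1.3,0,1,0, 4,-1.4,0.3,1.3,0,1,0]'
python3 - <<'E'
from kin import *
p,R0,q=here();print(R0.apply(cup).round(3)); g=p-R0.apply([0,0,.0187]);print(g)
rows([(g-[0,0,g[2]-.0438],Tg)])
E
```

```text
t: 13.6
tool_pos: [0.4653, -0.2709, 0.0342]
eef_rot: [-3.127, -0.883, -0.794]
force: [1.1, -0.3, -1.1]
finger_gap: 0.682
gripper_force: 52.5
[-0.014  0.001  1.   ]
[ 0.45494736 -0.26076176  0.04602357]
[-0.2  0.   0.1] [-0. -1. -0.] q [-0.58  0.68  2.38  3.36  0.8  -1.59] err 0.0
```

```bash
python3 -m jog '[4,-0.1,0,0.1,0,-0.5,0, 4,-0.2,0,0.15,0,-0.5,0, 4,-0.2,0,0.15,0,-0.5,0]'
python3 -m jog '[6.5,0,0,0,0,0,0, 7.5,0,0,0,0,0,0, 8.5,0,0,0,0,0,0, 8.5,0,0,0,0,0,0, 8.5,0,0,0,0,0,0]'
python3 - <<'E'
from kin import *
p,R0,q=here();g=p-R0.apply([0,0,.0187]);dd=Tg.apply([0,0,1]);print((R0.apply([0,0,1])))
rows([(g-.1*dd,Tg),(g-.1*dd+[-.02,.05,.1],tool(-30*d,50*d))])
E
```

```text
t: 13.9
tool_pos: [0.4654, -0.271, 0.0318]
eef_rot: [-3.127, -0.875, -0.794]
force: [-0.8, 0.4, 3.5]
finger_gap: 0.675
gripper_force: 52.2
t: 14.4
tool_pos: [0.4649, -0.2707, 0.031]
eef_rot: [-3.128, -0.873, -0.794]
force: [-0.4, 0.1, 0.3]
finger_gap: 0.996
gripper_force: 0.0
[ 0.54713477 -0.53674944 -0.64229556]
[  0.   -0.1 -10. ] [-0. -0. -0.] q [-0.51  0.45  2.54  3.46  0.72 -1.64] err 0.0
[  4.1  -2.6 -20.3] [ 10. -10. -11.] q [-0.72 -0.07  2.34  0.63  0.31  0.81] err 0.068
```

Cup released. I'll back out along the approach and return the wrist to tool-down through the poses visited earlier.

```bash
python3 -m jog '[8.5,0,0,-2,0,0,0, 8.5,0,0,-4,0,0,0, 8.5,0,-0.1,-6,0,0,0, 8.5,0,-0.1,-8,0,0,0, 8.5,0,-0.1,-10,0,0,0, 8.5,0,-0.1,-10,0,0,0]'
python3 - <<'E'
from kin import *
from h import *
from plant import get_image
im=get_image("wrist");p=cloud(im).reshape(-1,3)
m=(np.hypot(p[:,0]-.4555,p[:,1]+.26)<.045)&(p[:,2]>.055)&(p[:,2]<.07);cc,r=circ(p[m][:,:2]);print("cup rim",m.sum(),cc.round(4),r.round(4),np.median(p[m][:,2]).round(4),p[m].min(0),p[m].max(0))
p0,R0,q=here()
for P,E in(([.40,-.22,.12],[-3.106,-.913,-.545]),([.361,-.212,.201],[-3.063,-.699,-.52]),([.392,-.248,.231],[3.139,-.528,-.532])):
    T=R.from_euler("xyz",E);print((R0.inv().apply(np.array(P)-p0)*100).round(1),(R0.inv()*T).as_rotvec(degrees=True).round(0))
E
```

```text
t: 15.0
tool_pos: [0.41, -0.2152, 0.0962]
eef_rot: [-3.127, -0.874, -0.793]
force: [0.2, -1.0, 0.8]
finger_gap: 0.994
gripper_force: 0.0
cup rim 1661 [ 0.4556 -0.2629] 0.029 0.0591 [ 0.42533574 -0.29470089  0.05500625] [ 0.48763568 -0.23245303  0.06129522]
[ 1.5  1.  -1.9] [12.  2. -9.]
[ 5.6  3.1 -9.7] [ 15. -11. -11.]
[11.   3.5 -8. ] [  9. -20. -11.]
```

```bash
python3 -m jog '[8.5,1.5,1,-2,6,1,-5, 8.5,3,2,-5,12,-2,-9, 8.5,4.5,3,-8,14,-7,-10, 8.5,5.6,3.1,-9.7,15,-11,-11, 8.5,7.5,3.2,-9,12,-14,-11, 8.5,9,3.4,-8.5,10,-17,-11, 8.5,11,3.5,-8,9,-20,-11, 8.5,11,3.5,-8,9,-20,-11, 8.5,11,3.5,-8,9,-20,-11, 8.5,11,3.5,-8,9,-20,-11]'; python3 log.py
```

```text
t: 16.05
tool_pos: [0.4282, -0.1821, 0.1888]
eef_rot: [-2.891, -0.686, -0.601]
force: [0.4, 0.6, 0.4]
finger_gap: 0.998
gripper_force: 0.0
q [-0.841  0.043  2.328  1.233  0.422  0.167] p [ 0.428 -0.182  0.189] rot [-2.891 -0.686 -0.601]
```

```bash
python3 - <<'E'
from kin import *
p0,R0,q=here()
def r(P,T):
    global q
    q,e=ik(np.array(P),T,q);print((R0.inv().apply(np.array(P)-p0)*100).round(1),(R0.inv()*T).as_rotvec(degrees=True).round(0),q.round(2),e.round(3))
r([.42,-.17,.23],tool(-32*d,60*d));r([.44,-.14,.27],tool(-30*d,75*d));r([.45,-.12,.29],tool(-30*d,90*d))
E
```

```text
[ 1.6 -1.5 -3.8] [-13. -10.  -1.] [-0.55 -0.03  2.12 -0.01  0.53  1.58] 0.0
[ 4.1 -5.8 -5.9] [-12. -25.  -1.] [-0.46  0.05  1.82 -0.02  1.01  1.64] 0.0
[ 5.1 -8.4 -7.1] [-12. -40.   1.] [-0.43  0.19  1.57  0.    1.38  1.67] 0.0
```

```bash
python3 -m jog '[8.5,1,-1,-2.5,-6,-5,0, 8.5,1.6,-1.5,-3.8,-13,-10,-1, 8.5,3,-3.5,-5,-13,-17,-1, 8.5,4.1,-5.8,-5.9,-12,-25,-1, 8.5,4.6,-7,-6.5,-12,-32,0, 8.5,5.1,-8.4,-7.1,-12,-40,1, 8.5,5.1,-8.4,-7.1,-12,-40,1, 8.5,5.1,-8.4,-7.1,-12,-40,1, 8.5,5.1,-8.4,-7.1,-12,-40,1, 8.5,5.1,-8.4,-7.1,-12,-40,1]'; python3 log.py
python3 - <<'E'
from kin import *
from h import *
from plant import get_image
t=get_image("top");w=get_image("wrist");import pickle;pickle.dump((t,w),open("d2.pkl","wb"))
for n,im in(("top",t),("wrist",w)):
    p=cloud(im).reshape(-1,3)
    h=p[(np.hypot(p[:,0]-.548,p[:,1]-.034)<.045)&(p[:,2]>.17)&(p[:,2]<.192)]
    if len(h)>20:
        e=np.linalg.eigh(np.cov(h[:,:2].T));v=e[1][:,1];print(n,"handle",len(h),((h.min(0)+h.max(0))/2).round(4),np.degrees(np.arctan2(v[1],v[0])).round(1),np.percentile(h[:,2],[50,95]).round(4),np.ptp((h[:,:2]@v)).round(3))
    j=p[(np.hypot(p[:,0]-.51,p[:,1]+.053)<.055)&(p[:,2]>.092)&(p[:,2]<.11)]
    if len(j)>20: print(" jar",circ(j[:,:2]),((j.min(0)+j.max(0))/2).round(4))
    f=p[(np.hypot(p[:,0]-.395,p[:,1]-.01)<.04)&(p[:,2]>.031)&(p[:,2]<.04)]
    print(" tab",len(f),f.mean(0).round(4) if len(f) else "",((f.min(0)+f.max(0))/2).round(4) if len(f) else "")
b=cv2.resize(t["pixels"][185:275,255:355],(400,360),interpolation=cv2.INTER_CUBIC)
cv2.imwrite("pics/w6.png",np.hstack([b,cv2.resize(w["pixels"],(400,300))[:, :].copy() if 0 else cv2.copyMakeBorder(cv2.resize(w["pixels"],(400,300)),0,60,0,0,0)]))
rows([])
E
```

```text
t: 17.05
tool_pos: [0.4511, -0.1195, 0.2893]
eef_rot: [-3.137, 0.008, -0.526]
force: [1.1, 0.1, -0.2]
finger_gap: 0.996
gripper_force: 0.0
q [-0.427  0.195  1.564  0.006  1.39   1.669] p [ 0.451 -0.119  0.289] rot [-3.137  0.008 -0.526]
top handle 114 [0.5484 0.0338 0.181 ] 66.6 [0.1846 0.1888] 0.053
 jar (array([ 0.51074146, -0.05302026]), np.float64(0.037803110796806365)) [ 0.5102 -0.0538  0.101 ]
 tab 48 [0.4116 0.014  0.0335] [0.412  0.0139 0.0354]
wrist handle 1814 [0.55   0.0305 0.1783] 65.8 [0.184  0.1856] 0.054
 jar (array([ 0.51242564, -0.05692925]), np.float64(0.037832429684888945)) [ 0.5124 -0.0564  0.098 ]
 tab 220 [0.4075 0.01   0.0324] [0.4075 0.0133 0.0333]
```

View pics/w6.png

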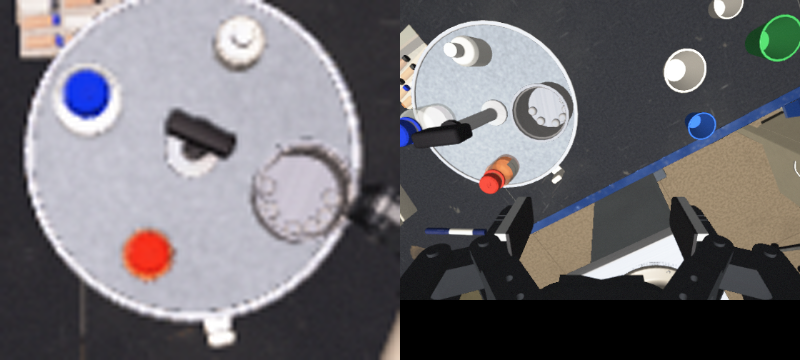

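The wrist view shows all six balls in the jar (540,105) and the cup upright and empty at (685,70). The handle is at (440,130), partly cut by the picture's edge. Next I'll measure the tab's bearing properly.

```bash
python3 - <<'E'
from kin import *
from h import *
import pickle
t,w=pickle.load(open("d2.pkl","rb"));s=pickle.load(open("d0.pkl","rb"))["scene"]
def disc(p):
    m=(np.abs(p[:,2]-.027)<.006);return p[m]
for n,im,ax in(("top",t,(.5484,.0340)),("wrist",w,(.5495,.0305)),("scene",s,(.5484,.034))):
    p=cloud(im).reshape(-1,3);v=p[:,:2]-ax;r=np.hypot(*v.T);a=np.degrees(np.arctan2(-v[:,1],-v[:,0]))
    m=(np.abs(a)<25)&(r>.1465)&(r<.17)&(p[:,2]>.012)&(p[:,2]<.045)
    print(n,m.sum(),"bearing mean",a[m].mean().round(2),"mid",((a[m].min()+a[m].max())/2).round(2),"span",np.ptp(a[m]).round(1),"r",r[m].mean().round(3),"z",p[m][:,2].mean().round(3))
    if n!="scene":
        z=disc(p);v=z[:,:2]-ax;rr=np.hypot(*v.T);z=z[rr<.16];aa=np.arctan2(z[:,1]-ax[1],z[:,0]-ax[0]);rr=np.hypot(*(z[:,:2]-ax).T)
        # outer edge of disc per bearing
        E=[z[i][np.argmax(rr[i])][:2] for k_ in range(72) for i in [np.flatnonzero((aa>-np.pi+k_*np.pi/36)&(aa<-np.pi+(k_+1)*np.pi/36))] if len(i)]
        E=np.array(E);cc,R_=circ(E);res=np.abs(np.hypot(*(E-cc).T)-R_);cc,R_=circ(E[res<.004]);print("  disc",cc.round(4),R_.round(4))
E
```

```text
top 19 bearing mean 8.73 mid 8.65 span 6.2 r 0.156 z 0.032
  disc [0.5485 0.0335] 0.1389
wrist 176 bearing mean 9.3 mid 8.58 span 7.2 r 0.154 z 0.028
  disc [0.5502 0.0311] 0.1396
scene 46 bearing mean 10.5 mid 10.02 span 7.3 r 0.158 z 0.025
```

```bash
python3 - <<'E'
from kin import *
p0,R0,q=here()
T=tool(66.2*d,90*d);P=np.array([.549,.0325,.25]);print((R0.inv().apply(P-p0)*100).round(1),(R0.inv()*T).as_rotvec(degrees=True).round(1),ik(P,T,q))
E
python3 -m jog '[8.5,0,-2,0,0,0,-8, 8.5,0,-4,0,0,0,-16, 8.5,0,-6,0,0,0,-24, 8.5,0,-8,0,0,0,-32, 8.5,0,-9,0,0,0,-40, 8.5,0,-10,0,0,0,-48, 8.5,0,-11,0,0,0,-56, 8.5,0,-12,0,0,0,-64, 8.5,0,-13,0,0,0,-72, 8.5,0,-14,0,0,0,-80]'; python3 log.py
python3 - <<'E'
from kin import *
p0,R0,q=here()
T=tool(66.2*d,90*d);P=np.array([.549,.0325,.22]);print((R0.inv().apply(P-p0)*100).round(1),(R0.inv()*T).as_rotvec(degrees=True).round(1),ik(P,T,q))
E
```

```text
[  1.  -18.1   4.1] [ -0.5  -0.1 -96.4] (array([-8.02401740e-02,  3.74462156e-01,  1.42273458e+00,  6.85842148e-11,
        1.34439591e+00,  3.35148188e-01]), np.float64(5.752232022993276e-10))
t: 18.15
tool_pos: [0.5195, 0.0021, 0.2918]
eef_rot: [-3.137, -0.006, 0.875]
force: [-0.2, -0.3, 0.1]
finger_gap: 1.0
gripper_force: 0.0
q [-0.148  0.291  1.429  0.008  1.422  0.547] p [0.519 0.002 0.292] rot [-3.137 -0.006  0.875]
[4.2 0.4 7.2] [ -0.2  -0.4 -16.1] (array([-8.02401624e-02,  3.96700390e-01,  1.47319730e+00,  1.03488551e-16,
        1.27169496e+00,  3.35148200e-01]), np.float64(2.220446049250313e-15))
```

```bash
python3 -m jog '[5,2,0.2,2,0,0,-8, 5,4.2,0.4,4.5,-0.2,-0.4,-16, 5,4.2,0.4,7.2,-0.2,-0.4,-16, 5,4.2,0.4,7.2,-0.2,-0.4,-16, 5,4.2,0.4,7.2,-0.2,-0.4,-16]'
python3 - <<'E'
from kin import *
from h import *
from plant import get_image
im=get_image("wrist");p0,R0,q=here();p=cloud(im).reshape(-1,3)
h=p[(np.hypot(p[:,0]-.549,p[:,1]-.0325)<.045)&(p[:,2]>.165)&(p[:,2]<.19)]
if len(h)>20:
  e=np.linalg.eigh(np.cov(h[:,:2].T));v=e[1][:,1];print(len(h),h.mean(0),np.degrees(np.arctan2(v[1],v[0])),((h.min(0)+h.max(0))/2))
T=tool(66.2*d,90*d);P=np.array([.549,.0325,.156]);print((R0.inv().apply(P-p0)*100).round(1),(R0.inv()*T).as_rotvec(degrees=True).round(1))
E
```

```text
t: 18.65
tool_pos: [0.5497, 0.0318, 0.2204]
eef_rot: [-3.14, 0.001, 1.148]
force: [-0.0, 0.1, 0.1]
finger_gap: 0.584
gripper_force: 0.0
2800 [0.55166235 0.03509749 0.18316746] 66.59185365371145 [0.55001635 0.03156794 0.17573951]
[ 0.  -0.2  6.5] [ 0.   0.  -0.4]
```

```bash
python3 -m jog '[5,0,-0.1,2,0,0,-0.4, 5,0,-0.1,4,0,0,-0.4, 5,0,-0.1,5.5,0,0,-0.4, 5,0,-0.1,6.4,0,0,-0.4, 5,0,-0.1,6.4,0,0,-0.4, 5,0,-0.1,6.4,0,0,-0.4]'
python3 -m jog '[3,0,0,0,0,0,0, 1,0,0,0,0,0,0, 1,0,0,0,0,0,0, 1,0,0,0,0,0,0, 1,0,0,0,0,0,0, 1,0,0,0,0,0,0, 1,0,0,0,0,0,0]' 40; python3 log.py
```

```text
t: 19.3
tool_pos: [0.5498, 0.0325, 0.1571]
eef_rot: [3.141, 0.0, 1.156]
force: [-0.6, -0.3, 0.4]
finger_gap: 0.584
gripper_force: 0.0
t: 20.0
tool_pos: [0.5497, 0.0326, 0.1567]
eef_rot: [3.141, 0.0, 1.156]
force: [-0.5, -1.4, 5.7]
finger_gap: 0.203
gripper_force: 41.2
q [-0.08   0.457  1.563 -0.     1.121  0.335] p [0.55  0.033 0.157] rot [3.141 0.    1.156]
```

```bash
python3 -m jog '[1,0,0,0,0,0,4, 1,0,0,0,0,0,10, 1,0,0,0,0,0,17, 1,0,0,0,0,0,24, 1,0,0,0,0,0,31, 1,0,0,0,0,0,38, 1,0,0,0,0,0,45, 1,0,0,0,0,0,51, 1,0,0,0,0,0,55, 1,0,0,0,0,0,57.3]'
python3 -m jog '[1,0,0,0,0,0,0, 1,0,0,0,0,0,0, 1,0,0,0,0,0,0]'
python3 - <<'E'
from kin import *
from h import *
from plant import get_image
t=get_image("top");w=get_image("wrist");s=get_image("scene")
for n,im,ax in(("top",t,(.5485,.0335)),("wrist",w,(.5502,.0311)),("scene",s,(.5484,.034))):
    p=cloud(im).reshape(-1,3);v=p[:,:2]-ax;r=np.hypot(*v.T);a=np.degrees(np.arctan2(-v[:,1],-v[:,0]))
    m=(np.abs(a)<25)&(r>.1465)&(r<.17)&(p[:,2]>.012)&(p[:,2]<.045)
    j=p[(np.abs(a)<40)&(r>.04)&(r<.145)&(p[:,2]>.094)&(p[:,2]<.109)]
    if len(j)>30:
        cc,R_=circ(j[:,:2]);u=cc-ax;b=(j.min(0)+j.max(0))[:2]/2-ax
        print(n,"tab",m.sum(),((a[m].min()+a[m].max())/2).round(2) if m.any() else "", "jar",len(j),np.degrees(np.arctan2(-u[1],-u[0])).round(2),np.hypot(*u).round(4),R_.round(4),"bbox",np.degrees(np.arctan2(-b[1],-b[0])).round(2))
    else: print(n,"jar",len(j))
b=cv2.resize(t["pixels"][185:275,255:355],(400,360),interpolation=cv2.INTER_CUBIC)
cv2.imwrite("pics/f.png",np.hstack([b,cv2.copyMakeBorder(cv2.resize(w["pixels"],(400,300)),0,60,0,0,0)]))
E
```

```text
t: 21.0
tool_pos: [0.5498, 0.0325, 0.1567]
eef_rot: [3.141, -0.0, 0.154]
force: [0.4, -1.3, 5.9]
finger_gap: 0.203
gripper_force: 41.3
t: 21.3
tool_pos: [0.5498, 0.0324, 0.1567]
eef_rot: [3.141, -0.0, 0.156]
force: [0.4, -1.5, 6.2]
finger_gap: 0.205
gripper_force: 41.3
top tab 0  jar 71 9.18 0.0941 0.0376 bbox 12.1
wrist tab 0  jar 307 8.84 0.0965 0.0348 bbox 8.64
scene tab 46 10.52 jar 171 11.55 0.0959 0.0383 bbox 11.16
```

View pics/f.png

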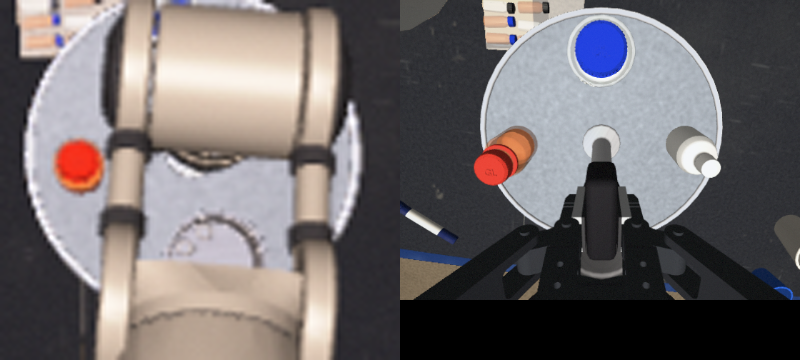

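The turntable sits at bearing 8.9° by the gripped bar and the jar rim. Before handing in I'll check the tab's bearing more closely from the earlier, unobstructed pictures.

```bash
python3 - <<'E'
from kin import *
from h import *
import pickle
t,w=pickle.load(open("d2.pkl","rb"));d0=pickle.load(open("d0.pkl","rb"))
for n,im,ax in(("top0",d0["top"],(.5485,.0335)),("top2",t,(.5485,.0335)),("wrist2",w,(.5502,.0311))):
    # colour silhouette: bright pixels ray-cast to the tab-top plane z=.034, just outside the disc
    c=cloud(im);h_,w_=c.shape[:2]
    px=im["pixels"].astype(int).min(2)
    Rm=R.from_euler("xyz",im["orientation"]).as_matrix()
    uv=np.stack(np.meshgrid(np.arange(w_),np.arange(h_)),-1).reshape(-1,1,2).astype(float)
    nn=cv2.undistortPoints(uv,K(im),im["D"]).reshape(-1,2);ray=np.c_[nn,np.ones(len(nn))]@Rm.T
    P=im["eye"]+ray*((.034-im["eye"][2])/ray[:,2])[:,None]
    v=P[:,:2]-ax;r=np.hypot(*v.T);a=np.degrees(np.arctan2(-v[:,1],-v[:,0]))
    wt=np.clip(px.ravel()-90,0,120)
    for r0,r1 in((.151,.161),(.153,.160)):
        m=(np.abs(a-9)<8)&(r>r0)&(r<r1)&(wt>0);print(n,m.sum(),"bearing",(a[m]*wt[m]).sum()/wt[m].sum(),"range",a[m].min().round(2),a[m].max().round(2))
E
```

```text
top0 21 bearing 8.756165092342183 range 5.28 12.79
top0 15 bearing 8.842502990046004 range 5.28 12.79
top2 21 bearing 8.749017978299584 range 5.28 12.79
top2 15 bearing 8.833586293390663 range 5.28 12.79
wrist2 145 bearing 9.16402253084389 range 5.09 16.98
wrist2 100 bearing 9.077456162524236 range 5.09 16.84
```

The tab is at 8.8–9.1° and the jar at 8.9°, so they are in line. Handing in.

```bash
python3 -c "
from plant import close_job;print(close_job())"
```

```text
the job is handed in; nothing more can be done
None
```

I handed the job in at about 21 s: all six balls are in the steel jar, the empty cup stands upright on the bench, and the jar is in line with the index tab to within my measuring error (about half a degree), with the handle still gripped.

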